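# Pry open the stencil case and hover the stencil over a wet dish

## Task

Pry up the lid of the wooden stencil case with the palette knife (not with the fingers), swing the lid open until it stands upright or beyond, and lay the knife down on the table. Then take the stencil out of the case by its post, carry it over the rack of cups and finish holding it still about a centimetre above the rim of the oblong dish on the banding wheel, level, centred and with its long side along the dish's long side; do not let go at the end. The dish's glaze is wet, so nothing may touch it, and leave the cups and the jar where they are.

Things in the scene. Friction and masses are not known exactly. Their poses are not given: they have to be found in the camera images.
- case: Shallow dark wooden case fixed to the table, outside in mm (as all sizes here) 125 (x) x 190 (y) x 50 high, walls and floor 5 thick. Origin: centre of its underside; z up. Its front wall is on the -x side and has in its middle a notch 50 wide (y), open from 34 up to 50 above the table, just under the lid; the hinge is along the top of the +x wall.
- lid (a joint): Hinge of the case's plywood lid (80 g): 0 closed, 1.57 upright, stop at 1.9 rad. It turns with slight friction and stays where it is left (about 1 N upward at the lip opens it). The lid is 5 thick, 190 wide, 135 from hinge to front edge; closed, its underside lies 50 above the table and it overhangs the front wall by 10.
- lid_hinge (a point): Middle of the lid's hinge line, 62.5 from the case's centre along the case's +x and 50 above the table; the line runs along the case's y.
- lid_lip (a point): Middle of the lower front edge of the lid, 135 from the hinge line.
- knife: Palette knife of 90 g lying loose on the table: wooden handle 110 long (x from -55 to 55), 18 wide (y), 22 high, then a straight stiff steel blade 95 long (x from 55 to 150), 18 wide, 2.5 thick, its middle plane 11 above the underside. Origin: under the middle of the handle; x points to the blade's tip, z up. It balances about 23 ahead of the origin.
- stencil: Slotted aluminium stencil plate 90 (x) x 150 (y) x 4 thick with a square wooden post 20 x 20 standing 34 above the middle of its top; 90 to 180 g in all. It lies loose, with some play, on the floor (5 thick) of the closed case, long side along the case's long side. Origin: centre of its underside; z up; the post's top is 38 above the origin.
- wheel: Steel banding wheel (disc 200 across) fixed to the table with an oblong clay dish stuck on it. Dish 130 (x) x 210 (y), flat rim 80 above the table, inner floor 68 above the table. Origin: centre of the underside, on the table; y runs along the dish's long side; z up.
- dish_rim (a point): Centre of the dish at the height of its rim, 80 above the table; axes as the wheel's.
- rack: Low plank rack fixed to the table between case and wheel, 320 (x) x 85 (y), top 70 above the table; cups stand on it. Origin: centre of its underside.
- cup_a: White cup, 72 across, 60 tall, loose on the rack (its rim 130 above the table). Origin: centre of its underside.
- cup_b: Blue cup, 72 across, 70 tall, loose on the rack (its rim 140 above the table). Origin: centre of its underside.
- cup_c: Clay bowl, 72 across, 50 tall, loose on the rack (its rim 120 above the table). Origin: centre of its underside.
- glaze_jar: Closed glaze jar, 68 across, 100 tall, loose on the table left of the case. Origin: centre of its underside.
There are look-alikes about, which are no part of the job. There is more than one size of the knife; the one meant has the size given above. There is more than one size of the wheel; the job needs the larger.

How it is judged:
On the way, in this order (a step that is already met when the one before it is completed fails the run):
1. the knife's blade has lifted the lid by at least 0.2 rad (value of joint lid above 0.2 rad and contact force between knife and lid above 0.1 N), for 0.1 s.
2. the lid stands open (1.4 rad or more) and the knife lies released on the table (value of joint lid above 1.4 rad and height (world z) of knife below 0.025 m and contact force between the fingers and knife below 0.05 N and linear speed of knife below 0.05 m/s), for 0.1 s.
3. the held stencil passes over the rack (z of stencil in the frame of rack above 0.08 m and x of stencil in the frame of rack between -0.22 and 0.22 m and y of stencil in the frame of rack between -0.06 and 0.06 m and contact force between the fingers and stencil above 0.5 N), for 0.04 s.
At the end, for the whole second after the job is handed in: Fingers hold the stencil still, touching nothing else: underside 3 to 22 mm above the dish rim, centre within 12 mm of the dish centre, long sides within 0.12 rad, level within 0.1 rad; lid still open over 1.4 rad; knife lying released at rest on the table (contact force between the fingers and stencil above 0.5 N and contact force between stencil and wheel below 0.05 N and z of stencil in the frame of dish_rim between 0.003 and 0.022 m and horizontal distance between stencil and dish_rim below 0.012 m and angle between the y axis of stencil and the y axis of dish_rim, either way round below 0.12 rad and angle between stencil's own z axis and vertical below 0.1 rad and linear speed of each of stencil, knife below 0.02 m/s and value of joint lid above 1.4 rad and height (world z) of knife below 0.025 m and contact force between the fingers and knife below 0.05 N); the arm keeps its last pose, push and grip.
It fails at once if the fingers push the lid while it is less than 0.2 rad open (contact force between the fingers and lid above 0.5 N and value of joint lid below 0.2 rad).
It fails at once if the wet dish or its wheel is touched (contact force between wheel and the arm above 0.3 N or contact force between wheel and the fingers above 0.3 N or contact force between wheel and stencil above 0.3 N or contact force between wheel and knife above 0.3 N).
It fails at once if a cup or the jar is moved by more than 20 mm (distance of any of cup_a, cup_b, cup_c, glaze_jar from where it was at the start of the episode above 0.02 m).
It also fails if it takes over 72 s, if anything falls off the work surface, if the arm or the gripper's body presses on something with over 40 N, if the wrist force passes 120 N, or if a joint passes its speed limit or range.

## Robot

A 6-joint arm with a two-finger parallel gripper is mounted at the origin on the work surface. World frame = base frame: x ahead of the robot, y to its left, z up, the work surface at z = 0. Lengths are in m, angles in rad, forces in N, time in s.
With the tool pointing down it reaches from about 0.375 to 0.975 m from the base axis. Payload 3.8 kg.
Tool frame: the origin (TCP) lies midway between the tips of the shut fingers; the grasp point (between the pads) lies 19 mm behind it; z points along the fingers, y is the line along which they close (so a half turn about z gives the same grasp; the last joint's range is limited). The gripper opens to 85 mm and grips with 20 to 120 N. Pads are 22 mm wide; open, the fingers measure 114 mm over their backs; the gripper's body (76 mm by 85 mm) begins 54 mm behind the grasp point. The pads swing forward as they close: fully open they stand 13 mm farther back than shut.
Start: joints at [-1.368, 0.264, 1.604, -0, 1.274, -0.037], TCP at [0.16, -0.656, 0.231] pointing down, gripper open.
Joint ranges: [-2.63, 2.63], [-0.94, 2.18], [0.31, 2.57], [-1.31, 4.45], [0, 2.66], [-2.55, 2.55]. Speed limits (rad/s): [2.57, 2.57, 3.14, 3.14, 3.14, 3.14].

## Interface

Orientations are given as a rotation vector (axis times angle).
In Python, from workcell import status, read_camera, workorder, masks_of gives the robot as it stands.
- The arm moves only by the tool drive_tool, never from a script. Its argument "rows" is a list of rows, each a list of 7 numbers: the turn, a rotation vector about the tool's x, y, z in degrees, then the shift along the tool's x, y, z in m, then the opening, from 0 (shut) to 1 (fully open). In form: [[ax, ay, az, tx, ty, tz, claw], ...]. A call has 1 to 8 rows; each row shifts and turns the commanded pose from where the row before left it, along the tool's axes as they then stand; what a row does not reach is not made up. A row lasts 1/12 s, in which the tool goes at most 41.7 mm and 7.16 degrees, less where a joint would pass 70% of its speed; a pose out of reach is approached as far as the arm can. A call is refused whole if a number of a shift passes 0.0417 or a number of a turn 7.16, either way. A call with a gripper value outside its range is refused whole. The fingers move at their own pace and stop on an object; "force" is the grip in N (left out, the last holds). Time passes only in rows, so rows that do not move let the fingers close. It gives the time, the measured TCP pose, the force, the opening and the grip force at its end, in the units of the state.
- status.read_state(): the state, without advancing time (a new reading comes with each control period).
- read_camera(name): name is "scene" or "top" or "wrist"; returns a dict with "color" (420x560x3 uint8, red, green, blue), "intrinsics" (3x3 intrinsics, pixels), "world_from_camera" (4x4, takes a point from camera to world coordinates); the wrist camera has in their place "mount" (4x4, takes a point from camera to tool coordinates, whose origin is the TCP and whose axes are the flange's). Camera axes: x right, y up, looking along -z (the intrinsics and any distortion apply to the point x, -y, -z); pixel columns grow to the right and rows downward; lengths in m; the calibration is good to about 2 mm. A picture is of the moment at which its call begins: read the wrist's pose just before it. There is no depth.
- workorder.finish_job(): hands the job in; it is judged then, once.
Trained networks look in a picture, given as the dict that the camera call returned (one of the last four; its "shot" number tells which), for a name from the list of things; names that differ only in an ending like _2 or _b are one class to them, and where a whole thing is asked for, a point or a joint stands for the part that bears it (a point fixed in the world has none). Each returns a list of dicts, best first, with "score" (0 to 1); they miss things now and then, are a little off and sometimes report something else, mostly with a low value. They report only what shows in the picture. A call takes as long as a camera call. They do not tell look-alikes from the thing itself.
- masks_of(picture, name): "mask" (420x560 bool, what is visible of it) and "bbox" ([left, top, right, bottom] in pixels, round what is visible of it).
The state is a dict: "time": time; "q": joint angles; "joint_vel": joint speeds; "joint_torque": joint torques, N m; "tool_pos": TCP position; "tcp_rot": TCP orientation; "wrist_force": force on the tool from outside, world axes, zero at the start; "torque": the same for the moment, N m; "width": opening from 0.0 (shut) to 1.0 (fully open); "grip_force": force on a finger pad.
Only numpy, scipy, OpenCV 4.12 (cv2) and the standard library are available. Lean on these libraries where they do the work, as an engineer would, in place of code of your own. Each camera call takes 0.05 s, during which the arm holds its last target. There are 200 camera calls.

## Working session

There is one attempt and no reset: what is moved stays moved. The work goes in short steps, Python scripts to look and compute and a tool call to move; the robot and the scene stay as the last step left them, time stands still between calls to the robot, and variables do not carry over. Pictures are saved under pics/ and viewed, at most 10 in all, crops included, and the job is handed in when it is done.

Besides the shell and the picture viewer there is one more tool, called after "Request:" by a JSON object that holds its "api" and its "payload". drive_tool: Moves the arm, as the interface text tells. Its arguments: {"type":"object","properties":{"rows":{"type":"array"},"force":{"type":"number"}},"required":["rows"]}

```bash
ls; mkdir -p pics; cat > h.py <<'E'
import numpy as np, cv2
from scipy.spatial.transform import Rotation as R
from workcell import status, read_camera, workorder, masks_of
def save(p,name): cv2.imwrite('pics/'+name,p['color'][:,:,::-1])
def cam(p,st=None):
    if 'world_from_camera' in p: return np.array(p['world_from_camera'])
    T=np.eye(4);T[:3,:3]=R.from_rotvec(st['tcp_rot']).as_matrix();T[:3,3]=st['tool_pos']
    return T@np.array(p['mount'])
def onplane(p,uv,z,T):
    K=np.array(p['intrinsics']);uv=np.atleast_2d(uv).astype(float)
    d=np.c_[(uv[:,0]-K[0,2])/K[0,0],-(uv[:,1]-K[1,2])/K[1,1],-np.ones(len(uv))]@T[:3,:3].T
    o=T[:3,3]
    return o+d*((z-o[2])/d[:,2])[:,None]
def proj(p,X,T):
    K=np.array(p['intrinsics']);X=np.atleast_2d(X);c=(X-T[:3,3])@T[:3,:3]
    return np.c_[K[0,0]*c[:,0]/-c[:,2]+K[0,2],K[1,1]*-c[:,1]/-c[:,2]+K[1,2]]
E
python3 - <<'E'
from h import *
for n in('scene','top'):
    p=read_camera(n);save(p,n+'0.png');print(n,list(p),p['intrinsics'],np.round(cam(p),3).tolist())
    for k in['case','lid','knife','wheel','rack','cup_a','cup_b','cup_c','glaze_jar','stencil']:
        print(k,[(round(m['score'],2),[int(b) for b in m['bbox']]) for m in masks_of(p,k)])
print(status.read_state())
E
```

```text
pics
scene ['color', 'intrinsics', 'world_from_camera', 'shot'] [[474.88554619   0.         282.784461  ]
 [  0.         474.88554619 215.83320077]
 [  0.           0.           1.        ]] [[0.037, -0.656, 0.754, 1.483], [0.999, 0.011, -0.04, -0.006], [0.018, 0.754, 0.656, 0.87], [0.0, 0.0, 0.0, 1.0]]
case [(0.61, [314, 212, 397, 269])]
lid [(0.91, [318, 215, 400, 255])]
knife [(0.87, [264, 171, 274, 216]), (0.59, [368, 193, 420, 212]), (0.56, [216, 170, 230, 205])]
wheel [(0.7, [115, 153, 175, 197]), (0.56, [108, 201, 209, 261]), (0.35, [223, 204, 264, 323]), (0.33, [229, 249, 260, 292])]
rack [(0.66, [263, 172, 271, 217]), (0.6, [225, 205, 267, 323])]
cup_a [(0.78, [228, 253, 261, 293]), (0.73, [227, 191, 258, 223]), (0.65, [232, 222, 259, 253])]
cup_b [(0.78, [228, 253, 261, 293]), (0.73, [227, 191, 258, 223]), (0.65, [232, 222, 259, 253])]
cup_c [(0.78, [228, 253, 261, 293]), (0.73, [227, 191, 258, 223]), (0.65, [232, 222, 259, 253])]
glaze_jar [(0.95, [424, 197, 461, 239]), (0.21, [316, 212, 400, 256])]
stencil [(0.7, [320, 212, 397, 255])]
top ['color', 'intrinsics', 'world_f
[... 1030 characters left out ...]
448, 237])]
stencil []
{'time': 1.1, 'q': array([-1.36791759e+00,  2.63901038e-01,  1.60401944e+00,  3.78546501e-05,
        1.27368599e+00, -3.69079575e-02]), 'joint_vel': array([ 0.00040203, -0.00012029,  0.00132052, -0.00025439, -0.00038442,
        0.00123309]), 'joint_torque': array([-2.33698756e-04, -5.15083337e+01, -3.67732394e+01, -2.88177471e-04,
        7.41062941e-04, -1.20687588e-05]), 'tool_pos': array([ 0.16031264, -0.65567639,  0.2312685 ]), 'tcp_rot': array([-3.11902584e+00, -3.75735043e-01, -5.48608957e-05]), 'wrist_force': array([ 0.41859295,  1.0133663 , -0.2606099 ]), 'torque': array([-0.00102922, -0.00814085,  0.00819886]), 'grip_force': 0.0, 'width': 1.0007891805529652}
```

```bash
python3 - <<'E'
import cv2
im=cv2.imread('pics/top0.png')
cv2.imwrite('pics/top0c.png',cv2.resize(im[100:350,90:500],None,fx=1.95,fy=1.95,interpolation=cv2.INTER_CUBIC))
E
```

```text
(no output)
```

View pics/top0c.png

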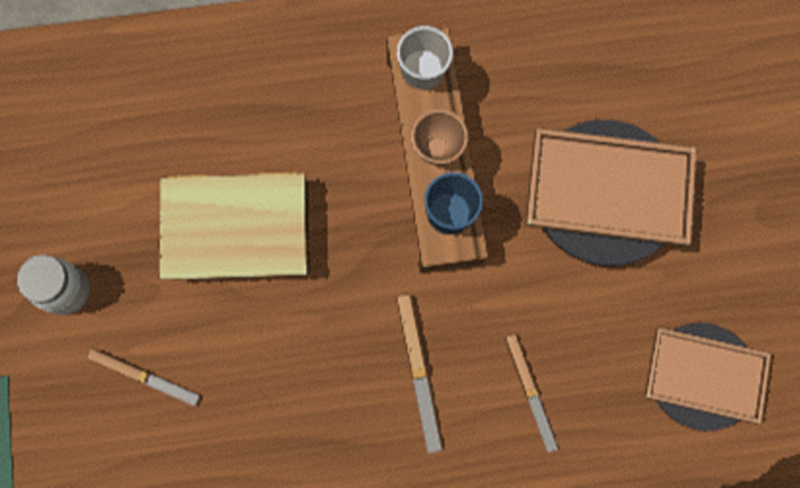

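View pics/scene0.png

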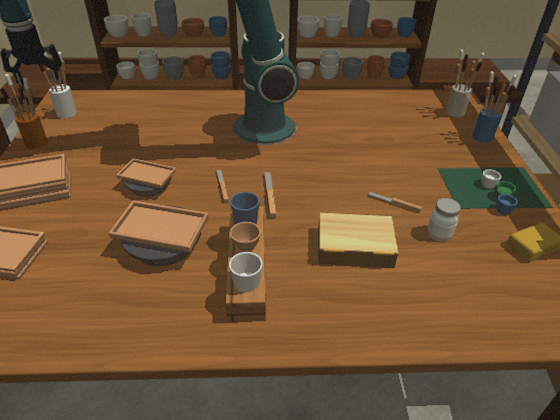

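The top crop shows the lid at (173–250, 186–244) px. There are three knives: left (134–188, 277–307), middle (291–319, 250–331) and right (348–374, 270–334). The two wheels are the large one at (357–445, 165–237) and the small one at (418–485, 263–320). The middle knife and the large wheel look like the ones meant, so I'll check their sizes.

```bash
python3 - <<'E'
from h import *
def rect(p,m,z):
    ys,xs=np.nonzero(m);P=onplane(p,np.c_[xs+.0,ys+.0],z,cam(p))[:,:2]
    (c,s,a)=cv2.minAreaRect((P*1000).astype(np.float32));
    if s[0]<s[1]: a+=90;s=s[::-1]
    return np.round(c,0),np.round(s,0),round((a+90)%180-90,1)
pics={n:read_camera(n) for n in('scene','top')}
for n in ('top','scene'):
    p=pics[n]
    for k,z in (('lid',.055),('knife',.013),('wheel',.08),('rack',.07)):
        for m in masks_of(p,k):
            if m['score']>.3:
                print(n,k,round(m['score'],2),[int(b) for b in m['bbox']],*rect(p,m['mask'],z))
    for m in masks_of(p,'cup_a')+masks_of(p,'glaze_jar')[:1]: 
        b=m['bbox'];print(n,'cup',b,np.round(onplane(p,[(b[0]+b[2])/2,(b[1]+b[3])/2],.1,cam(p))[0],3))
# triangulate: lid corners, knife tips
im=pics['top']['color'];a=im[225:345,270:390];
b=pics['scene']['color'][160:280,200:320]
cv2.imwrite('pics/k.png',cv2.resize(np.hstack([a,b]),None,fx=3.3,fy=3.3,interpolation=cv2.INTER_CUBIC)[:,:,::-1])
E
```

```text
top lid 0.94 [175, 188, 250, 242] [610. 230.] [195. 140.] 83.6
top knife 0.92 [294, 251, 317, 333] [390.  13.] [206.  21.] 2.8
top knife 0.92 [347, 271, 374, 331] [ 347. -127.] [154.  17.] 11.1
top knife 0.67 [134, 281, 189, 304] [432. 372.] [151.  12.] 59.2
top wheel 0.85 [358, 164, 445, 238] [ 582. -260.] [213. 194.] 75.1
top wheel 0.62 [419, 263, 486, 322] [ 333. -334.] [143. 131.] 68.7
top rack 0.69 [288, 114, 337, 240] [673. -46.] [329.  90.] 0.7
top rack 0.36 [173, 189, 247, 243] [605. 226.] [191. 137.] 84.4
top cup [301.3, 159.1, 331.3, 184.8] [ 0.673 -0.053  0.1  ]
top cup [294.1, 113.9, 322.3, 147.2] [ 0.785 -0.049  0.1  ]
top cup [309.2, 189.9, 341.3, 221.0] [ 0.585 -0.062  0.1  ]
top cup [98.5, 233.1, 135.1, 262.0] [0.547 0.453 0.1  ]
scene lid 0.66 [316, 213, 399, 257] [614. 226.] [193. 144.] 84.8
scene knife 0.67 [265, 172, 275, 219] [398.  11.] [211.  19.] 3.5
scene knife 0.57 [216, 170, 227, 202] [ 358. -129.] [159.  18.] 9.6
scene knife 0.57 [371, 196, 419, 210] [438. 370.] [150.  30.] 58.6
scene knife 0.32 [226, 205, 267, 323] [651. -54.] [391.  91.] 0.6
scene wheel 0.85 [115, 158, 177, 197] [ 406. -340.] [157. 148.] 70.2
scene wheel 0.38 [231, 223, 260, 252] [648. -54.] [102.  71.] 0.0
scene wheel 0.33 [317, 211, 397, 269] [661. 216.] [189. 184.] 84.6
scene rack 0.88 [226, 205, 264, 322] [709. -49.] [362.  84.] -0.2
scene cup [229.3, 251.0, 261.8, 292.6] [ 0.783 -0.048  0.1  ]
scene cup [228.2, 189.8, 258.2, 222.1] [ 0.559 -0.059  0.1  ]
scene cup [232.8, 221.4, 263.1, 250.8] [ 0.67  -0.045  0.1  ]
scene cup [428.3, 197.4, 460.6, 240.1] [0.617 0.44  0.1  ]
```

View pics/k.png

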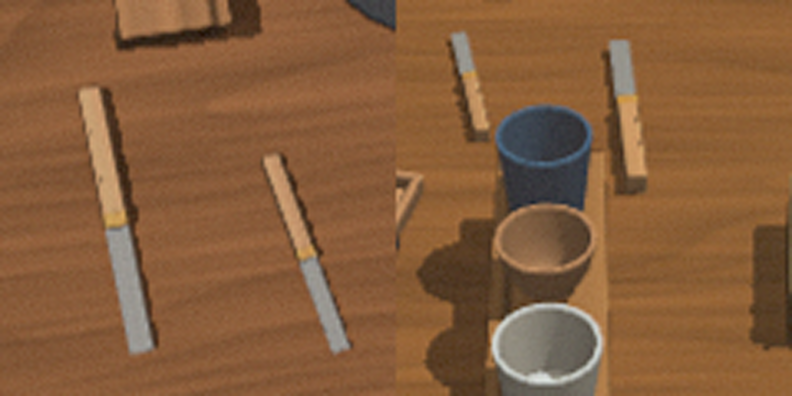

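The middle knife at (291–319, 250–331) px is 206 mm long, against 154 and 151 mm for the other two. The spec gives 205, so it is the one meant. Its tip points towards the robot. For the wheel, the large one (≈213 mm) fits, and the small one (143 mm) does not. I'm moving above the knife.

Request:
{"api": "drive_tool", "payload": {"rows": [[0,0,1.34,0.03,-0.028,0,1],[0,0,1.34,0.03,-0.028,0,1],[0,0,1.34,0.03,-0.028,0,1],[0,0,1.34,0.03,-0.028,0,1],[0,0,1.34,0.03,-0.028,0,1],[0,0,1.34,0.03,-0.028,0,1],[0,0,1.34,0.03,-0.028,0,1],[0,0,1.34,0.03,-0.028,0,1]]}}

```text
time: 2.47
tool_pos: [0.3626, -0.3954, 0.2316]
tcp_rot: [3.14, 0.08, 0.001]
wrist_force: [0.8, -0.3, 0.4]
width: 1.002
grip_force: 0.0
```

Request:
{"api": "drive_tool", "payload": {"rows": [[0,0,0,0.007,-0.04,0,1],[0,0,0,0.007,-0.04,0,1],[0,0,0,0.007,-0.04,0,1],[0,0,0,0.007,-0.04,0,1],[0,0,0,0.007,-0.04,0,1],[0,0,0,0.007,-0.04,0,1],[0,0,0,0.007,-0.04,0,1],[0,0,0,0.007,-0.04,0,1]]}}

```text
time: 3.13
tool_pos: [0.4007, -0.0728, 0.2317]
tcp_rot: [3.14, 0.082, 0.002]
wrist_force: [2.3, 0.1, 0.2]
width: 1.002
grip_force: 0.0
```

```bash
python3 - <<'E'
from h import *
s=status.read_state();p=read_camera('wrist');save(p,'w1.png')
T=cam(p,s);print(s['time'],s['tool_pos'],s['tcp_rot'],s['q']);print(np.round(T,3),np.round(p['mount'],3),p['intrinsics'])
for k in('knife','wheel','lid'):
  for m in masks_of(p,k): print(k,m['score'],m['bbox'])
E
```

```text
3.1333 [ 0.40072156 -0.07282534  0.23173498] [3.14015036e+00 8.18443290e-02 2.32665544e-03] [-2.40973071e-01 -2.67387450e-01  2.13358059e+00  3.04899958e-05
  1.27387169e+00  1.27769851e+00]
[[ 0.052  0.948  0.315  0.482]
 [-0.999  0.049  0.016 -0.068]
 [-0.    -0.315  0.949  0.375]
 [ 0.     0.     0.     1.   ]] [[-0.     0.949  0.317  0.081]
 [ 1.    -0.     0.    -0.   ]
 [ 0.     0.317 -0.949 -0.143]
 [ 0.     0.     0.     1.   ]] [[349.43238998   0.         284.1605336 ]
 [  0.         349.43238998 212.20942466]
 [  0.           0.           1.        ]]
knife 0.79 [318.8, 155.6, 345.1, 287.1]
knife 0.62 [185.3, 78.9, 218.7, 271.5]
wheel 0.88 [465.0, 188.8, 560.0, 307.6]
wheel 0.81 [394.4, 0.0, 558.6, 95.5]
lid 0.97 [0.0, 1.5, 32.7, 13.7]
```

```bash
cat >> h.py <<'E'
def ray(p,uv,T):
    a=onplane(p,uv,0.0,T)[0];o=T[:3,3];d=a-o;return o,d/np.linalg.norm(d)
def tri(*rays):
    A=0;b=0
    for o,d in rays: M=np.eye(3)-np.outer(d,d);A=A+M;b=b+M@o
    X=np.linalg.solve(A,b);return X,[1e3*np.linalg.norm((np.eye(3)-np.outer(d,d))@(X-o)) for o,d in rays]
def ends(m):
    ys,xs=np.nonzero(m);c=np.array([xs.mean(),ys.mean()]);P=np.c_[xs,ys]-c
    d=np.linalg.svd(P,full_matrices=False)[2][0];t=P@d
    if d[1]<0:d=-d;t=-t
    n=np.array([-d[1],d[0]]);s=P@n
    f=lambda k:c+d*k+n*s[abs(t-k)<4].mean()
    return f(t.min()),f(t.max())   # upper, lower in image
E
python3 - <<'E'
from h import *
s=status.read_state();w=read_camera('wrist');t=read_camera('top')
Tw=cam(w,s);Tt=cam(t)
def best(p,T,name,xy,z,lim=.08):
    for m in masks_of(p,name):
        ys,xs=np.nonzero(m['mask']);X=onplane(p,[xs.mean(),ys.mean()],z,T)[0]
        if np.hypot(*(X[:2]-xy))<lim: return m['mask']
mw=best(w,Tw,'knife',[.39,.012],.012);mt=best(t,Tt,'knife',[.39,.012],.012)
ew,et=ends(mw),ends(mt)
for a,b in zip(ew,et): print(a,b,tri(ray(w,a,Tw),ray(t,b,Tt)),onplane(w,a,.015,Tw),onplane(t,b,.015,Tt))
# handle region by colour in wrist view
c=w['color'].astype(int);wood=mw&((c[...,0]-c[...,2])>35)
for nm,m,z in(('handle',wood,.022),('blade',mw&~wood,.012)):
    ys,xs=np.nonzero(m);P=onplane(w,np.c_[xs,ys],z,Tw)[:,:2]*1e3
    print(nm,cv2.minAreaRect(P.astype(np.float32)))
E
```

```text
[192.9687587   76.35212467] [296.40594794 251.71755377] (array([0.49389781, 0.01983025, 0.01333824]), [np.float64(0.9392018140245725), np.float64(0.9392018140246383)]) [[0.49471475 0.01978043 0.015     ]] [[0.49276603 0.01958335 0.015     ]]
[210.72167655 267.51043971] [312.59405206 331.28244623] (array([0.28899802, 0.00614098, 0.01096962]), [np.float64(0.6911205638786214), np.float64(0.6911205638786261)]) [[0.29080597 0.00471232 0.015     ]] [[0.28936943 0.00698974 0.015     ]]
handle ((394.521728515625, 10.821322441101074), (199.30064392089844, 22.27901840209961), 3.0309371948242188)
blade ((337.32305908203125, 9.335272789001465), (92.71919250488281, 17.915569305419922), 3.5396666526794434)
```

View pics/w1.png

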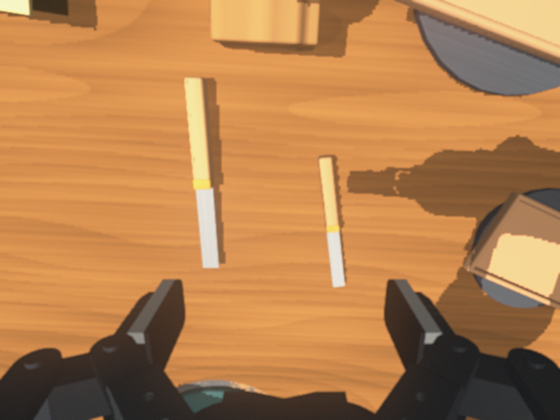

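The triangulated knife is 205 mm long and 11–13 mm high with a yaw of 3.8°, which matches the spec. I'll grasp near its balance point.

Request:
{"api": "drive_tool", "payload": {"rows": [[0,0,-0.8,0.006,-0.0215,0.02,1],[0,0,0,0.006,-0.0215,0.03,1],[0,0,0,0.006,-0.0215,0.03,1],[0,0,0,0.006,-0.0215,0.03,1],[0,0,0,0,0,0.03,1],[0,0,0,0,0,0.03,1],[0,0,0,0,0,0.02,1],[0,0,0,0,0,0.01,1]]}}

```text
time: 4.2
tool_pos: [0.4169, 0.0115, 0.0282]
tcp_rot: [-3.14, -0.101, 0.009]
wrist_force: [-0.3, -0.4, -0.8]
width: 1.001
grip_force: 0.0
```

Request:
{"api": "drive_tool", "payload": {"rows": [[0,0,0,0,0,0,1]]}}

```text
time: 4.28
tool_pos: [0.4171, 0.0116, 0.0289]
tcp_rot: [-3.14, -0.101, 0.009]
wrist_force: [-0.4, 0.6, 0.2]
width: 0.999
grip_force: 0.0
```

Request:
{"api": "drive_tool", "payload": {"rows": [[0,0,0,0.002,-0.003,0.014,1],[0,0,0,0,0,0.0115,1],[0,0,0,0,0,0,0],[0,0,0,0,0,0,0],[0,0,0,0,0,0,0],[0,0,0,0,0,0,0],[0,0,0,0,0,0,0],[0,0,0,0,0,0,0]], "force": 100}}

```text
time: 4.95
tool_pos: [0.4221, 0.0158, 0.0071]
tcp_rot: [3.14, 0.105, 0.002]
wrist_force: [2.0, -0.5, 0.7]
width: 0.182
grip_force: 97.8
```

Request:
{"api": "drive_tool", "payload": {"rows": [[0,0,0,0,0,0,0],[0,0,0,0,0,0,0],[0,0,0,0,0,0,0]]}}

```text
time: 5.2
tool_pos: [0.4221, 0.0158, 0.0071]
tcp_rot: [3.14, 0.105, 0.002]
wrist_force: [-1.2, -1.8, 7.2]
width: 0.179
grip_force: 98.4
```

Request:
{"api": "drive_tool", "payload": {"rows": [[0,0,0,0,0,-0.02,0],[0,0,0,0,0,-0.04,0],[0,0,0,0,0,-0.04,0],[0,0,0,0,0,-0.04,0],[0,0,-7.1,0,0,-0.04,0],[0,0,-7.1,0,0,0,0],[0,0,-7.1,0,0,0,0],[0,0,-7.1,0,0,0,0]]}}

```text
time: 5.87
tool_pos: [0.4218, 0.0159, 0.1874]
tcp_rot: [3.015, 0.881, 0.005]
wrist_force: [0.7, 0.1, -0.6]
width: 0.18
grip_force: 97.9
```

Request:
{"api": "drive_tool", "payload": {"rows": [[0,0,-7.1,0,0,0,0],[0,0,-7.1,0,0,0,0],[0,0,-7.1,0,0,0,0],[0,0,-7.1,0,0,0,0],[0,0,-7.1,0,0,0,0],[0,0,-7.1,0,0,0,0],[0,0,-7.1,0,0,0,0],[0,0,-7.1,0,0,0,0]]}}

```text
time: 6.53
tool_pos: [0.4208, 0.0159, 0.1858]
tcp_rot: [-2.233, -2.209, 0.0]
wrist_force: [-0.2, 0.3, -0.9]
width: 0.181
grip_force: 97.9
```

Request:
{"api": "drive_tool", "payload": {"rows": [[0,0,-7.1,0,0,0,0],[0,0,-7.1,0,0,0,0],[0,0,-7.1,0,0,0,0],[0,0,-7.1,0,0,0,0],[0,0,-7.1,0,0,0,0],[0,0,-7.1,0,0,0,0],[0,0,-7.1,0,0,0,0],[0,0,-7.1,0,0,0,0]]}}

```text
time: 7.2
tool_pos: [0.4208, 0.0159, 0.1858]
tcp_rot: [-0.914, -3.006, 0.0]
wrist_force: [0.3, -0.6, -0.6]
width: 0.184
grip_force: 97.9
```

Request:
{"api": "drive_tool", "payload": {"rows": [[0,0,-7.1,0,0,0,0],[0,0,-7.1,0,0,0,0],[0,0,-7.1,0,0,0,0],[0,0,-7.1,0,0,0,0],[0,0,0,0,0,0,0]]}}

```text
time: 7.62
tool_pos: [0.4209, 0.016, 0.1858]
tcp_rot: [-0.153, -3.138, -0.0]
wrist_force: [0.4, -0.4, -0.9]
width: 0.178
grip_force: 97.9
```

```bash
python3 - <<'E'
from h import *
s=status.read_state();print(s['time'],s['tool_pos'],np.round(R.from_rotvec(s['tcp_rot']).as_matrix(),3).tolist(),s['q'],s['width'],s['grip_force'])
p=read_camera('wrist');save(p,'w2.png')
for k in('knife','lid'):
  for m in masks_of(p,k): print(k,m['score'],m['bbox'])
E
```

```text
7.6167 [0.42087365 0.01596544 0.1858213 ] [[-0.995, 0.098, -0.0], [0.098, 0.995, 0.0], [0.0, 0.0, -1.0]] [-2.12605823e-02 -1.98912429e-01  2.16664903e+00  2.86236186e-05
  1.17392410e+00 -1.49440226e+00] 0.17845314978916132 97.93769001960754
knife 0.88 [262.8, 120.5, 310.1, 398.0]
knife 0.8 [66.2, 29.3, 158.6, 206.0]
lid 0.87 [420.7, 304.0, 557.5, 418.9]
lid 0.41 [181.6, 286.3, 265.0, 393.3]
```

View pics/w2.png

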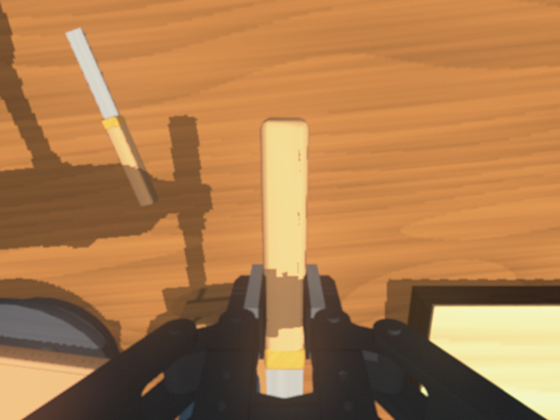

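The knife is held straight, with its butt at (285, 120) px. Next are the lid corners from two views.

```bash
python3 - <<'E'
from h import *
V={}
for n in('top','scene'):
    p=read_camera(n);T=cam(p);c=p['color'].astype(int)
    m=masks_of(p,'lid')[0];x0,y0,x1,y1=[int(v) for v in m['bbox']]
    # lid by colour: yellowish pale wood
    g=((c[...,1]-c[...,0])>-25)&(c.sum(2)>330)
    k=np.zeros_like(g);k[y0-6:y1+6,x0-6:x1+6]=1;g=(g&k).astype(np.uint8)
    g=cv2.morphologyEx(g,cv2.MORPH_OPEN,np.ones((3,3)))
    cn=max(cv2.findContours(g,0,1)[0],key=cv2.contourArea)
    P=onplane(p,cn[:,0].astype(float),.055,T)[:,:2]*1e3
    r=cv2.minAreaRect(P.astype(np.float32));print(n,r,m['bbox'])
    B=cv2.boxPoints(r)/1e3
    a=cv2.approxPolyDP(cn,4,True)[:,0];print(a.tolist(),np.round(onplane(p,a,.055,T),3)[:,:2].tolist())
    V[n]=(p,T,a)
A,B=V['top'],V['scene']
for u in A[2]:
    X=onplane(A[0],u,.055,A[1])[0]
    v=min(B[2],key=lambda v:np.linalg.norm(onplane(B[0],v,.055,B[1])[0]-X))
    print(np.round(tri(ray(A[0],u,A[1]),ray(B[0],v,B[1]))[0],3))
E
```

```text
top ((639.9725952148438, 227.1290283203125), (187.99717712402344, 74.3347396850586), 85.15859985351562) [173.8, 187.5, 251.5, 248.0]
[[172, 194], [172, 219], [245, 214], [243, 190]] [[0.677, 0.318], [0.611, 0.324], [0.6, 0.138], [0.664, 0.136]]
scene ((646.8735961914062, 224.44918823242188), (187.14584350585938, 47.10139846801758), 83.45433807373047) [317.6, 214.6, 398.9, 253.6]
[[320, 233], [320, 245], [396, 249], [390, 242]] [[0.614, 0.134], [0.657, 0.13], [0.675, 0.314], [0.65, 0.304]]
[0.676 0.316 0.057]
[0.618 0.323 0.024]
[0.603 0.137 0.044]
[0.662 0.132 0.06 ]
```

Request:
{"api": "drive_tool", "payload": {"rows": [[0,0,0,0.0116,0.033,0,0],[0,0,0,0.0116,0.033,0,0],[0,0,0,0.0116,0.033,0,0],[0,0,0,0.0116,0.033,0,0],[0,0,0,0.0116,0.033,0,0],[0,0,0,0.0116,0.033,0,0],[0,0,0,0.0116,0.033,0,0],[0,0,0,0,0,0,0]]}}

```text
time: 8.63
tool_pos: [0.3624, 0.259, 0.1863]
tcp_rot: [-0.152, -3.138, -0.006]
wrist_force: [-0.4, -1.3, -0.9]
width: 0.18
grip_force: 98.3
```

```bash
python3 - <<'E'
from h import *
s=status.read_state();w=read_camera('wrist');t=read_camera('top');sc=read_camera('scene')
print(s['tool_pos'],s['q'])
for p,n in((t,'top'),(sc,'scene')):
  for k in('lid','knife'):
    for m in masks_of(p,k): print(n,k,m['score'],m['bbox'])
np.save('s3.npy',[s['tool_pos'],s['tcp_rot']])
I=np.hstack([cv2.resize(w['color'],(560,420))[150:]])
o=np.zeros((600,800,3),np.uint8)
o[:210,:560]=w['color'][210:]
o[220:600,:400]=cv2.resize(t['color'][170:265,155:255],(400,380),interpolation=cv2.INTER_CUBIC)
o[220:600,400:]=cv2.resize(sc['color'][180:275,310:410],(400,380),interpolation=cv2.INTER_CUBIC)
cv2.imwrite('pics/m3.png',o[:,:,::-1])
import pickle;pickle.dump((s,w,t,sc),open('m3.pkl','wb'))
E
```

```text
[0.36241076 0.25900364 0.1862651 ] [ 0.56226787 -0.14883234  2.12423764  0.00321309  1.16422557 -0.9128685 ]
top lid 0.88 [174.3, 189.0, 250.0, 245.4]
top knife 0.94 [348.1, 271.3, 374.6, 332.4]
top knife 0.87 [189.9, 253.9, 206.3, 349.5]
top knife 0.63 [134.5, 279.6, 147.3, 288.2]
scene lid 0.76 [316.1, 214.7, 397.7, 254.8]
scene knife 0.75 [369.5, 191.8, 419.5, 212.2]
scene knife 0.71 [216.6, 171.2, 228.0, 204.4]
scene knife 0.51 [356.0, 115.6, 365.1, 163.2]
```

View pics/m3.png

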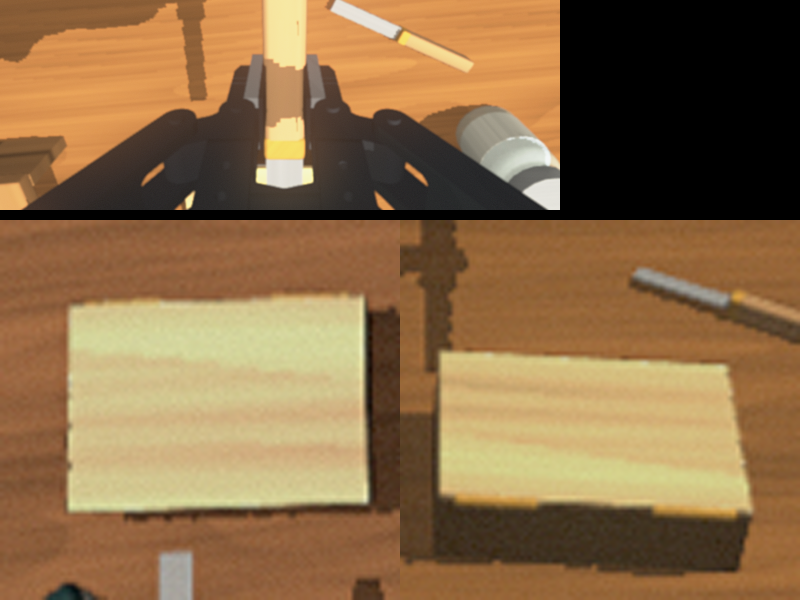

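```bash
python3 - <<'E'
from h import *
import pickle
s,w,t,sc=pickle.load(open('m3.pkl','rb'))
f=lambda x,y:((x+.5)/4-.5,(y+.5)/4-.5)
tp=lambda x,y:np.array(f(x,y-220))+[155,170]
sp=lambda x,y:np.array(f(x-400,y-220))+[310,180]
Tt,Ts=cam(t),cam(sc)
# FL = front left(+y), FR, BR, BL
top=[tp(68,512),tp(369,502),tp(364,296),tp(69,304)]
scn=[sp(728,364),sp(439,351),sp(440,496),sp(750,514)]
for a,b in zip(top,scn):
    X,e=tri(ray(t,a,Tt),ray(sc,b,Ts));print(np.round(X,4),np.round(e,1),np.round(onplane(t,a,.055,Tt)[0],4),np.round(onplane(sc,b,.055,Ts)[0],4))
# tip
m=[m for m in masks_of(t,'knife') if abs(m['bbox'][0]-190)<5]
m2=[m for m in masks_of(sc,'knife') if abs(m['bbox'][0]-356)<5]
print(s['tool_pos'])
for z in(.17,.19): print(z,onplane(t,tp(175,551),z,Tt))
if m2:
    e=ends(m2[0]['mask']);print(e);tip=e[1];print(tri(ray(t,tp(175,551),Tt),ray(sc,tip,Ts)))
E
```

```text
[0.5508 0.3296 0.0547] [0. 0.] [0.5507 0.3295 0.055 ] [0.5512 0.3294 0.055 ]
[0.5326 0.1407 0.0531] [0.4 0.4] [0.5323 0.141  0.055 ] [0.5349 0.14   0.055 ]
[0.6672 0.1285 0.0523] [0.3 0.3] [0.6665 0.1287 0.055 ] [0.6699 0.1277 0.055 ]
[0.6864 0.3165 0.0527] [1.8 1.8] [0.6861 0.3179 0.055 ] [0.6888 0.3137 0.055 ]
[0.36241076 0.25900364 0.1862651 ]
0.17 [[0.49756309 0.24752456 0.17      ]]
0.19 [[0.49413531 0.24448004 0.19      ]]
(array([358.06154901, 117.92175028]), array([361.25325634, 161.27618286]))
(array([0.49402531, 0.24289977, 0.18907655]), [np.float64(1.715572499642024), np.float64(1.7155724996420438)])
```

Both measurements fit the spec. The lid lip is at (0.5415, 0.235), z≈0.054, with the case yawed −5.5°. The blade tip is at (0.494, 0.244, 0.190) and level. I'm aligning and going down to the notch height.

Request:
{"api": "drive_tool", "payload": {"rows": [[0,0,0,0,-0.004,0.03,0],[0,0,0,0,0,0.04,0],[0,0,0,0,0,0.04,0],[0,0,0,0,0,0.03,0],[0,0,0,0,0,0.008,0],[0,0,0,0,0,0,0]]}}

```text
time: 9.58
tool_pos: [0.3611, 0.2479, 0.0353]
tcp_rot: [-0.16, -3.132, 0.006]
wrist_force: [0.3, -0.4, -1.1]
width: 0.181
grip_force: 98.2
```

```bash
python3 - <<'E'
from h import *
s=status.read_state();t=read_camera('top');sc=read_camera('scene');print(s['tool_pos'],s['tcp_rot'])
o=np.hstack([cv2.resize(t['color'][170:270,155:255],(400,400),interpolation=cv2.INTER_CUBIC),cv2.resize(sc['color'][140:240,310:410],(400,400),interpolation=cv2.INTER_CUBIC)])
cv2.imwrite('pics/m4.png',o[:,:,::-1])
Tt,Ts=cam(t),cam(sc)
M=[]
for p,T in((t,Tt),(sc,Ts)):
    L=masks_of(p,'knife');pr=proj(p,[[.4,.2535,.042],[.494,.24,.042]],T);print(np.round(pr,1).tolist(),[(round(m['score'],2),m['bbox']) for m in L])
    for m in L:
        e=ends(m['mask']);
        if min(np.linalg.norm(pr[1]-x) for x in e)<9: M.append((ray(p,min(e,key=lambda x:np.linalg.norm(pr[1]-x)),T)));break
if len(M)==2:print(tri(*M))
E
```

```text
[0.36105789 0.24790023 0.0353249 ] [-0.15999657 -3.13205815  0.0058368 ]
[[208.3, 299.1], [210.0, 260.9]] [(0.8, [347.1, 272.5, 371.2, 332.9]), (0.67, [133.0, 279.1, 167.5, 298.7])]
[[353.8, 184.9], [354.1, 205.9]] [(0.84, [368.4, 192.0, 422.7, 212.4]), (0.69, [217.8, 170.1, 227.2, 203.8]), (0.59, [346.7, 162.6, 354.0, 207.4])]
```

Request:
{"api": "drive_tool", "payload": {"rows": [[0,0,0,0,0,0,0],[0,0,0,0,0,0,0]]}}

```text
time: 9.95
tool_pos: [0.3648, 0.2508, 0.0396]
tcp_rot: [0.158, 3.134, 0.003]
wrist_force: [-0.1, 0.1, -1.0]
width: 0.181
grip_force: 98.2
```

View pics/m4.png

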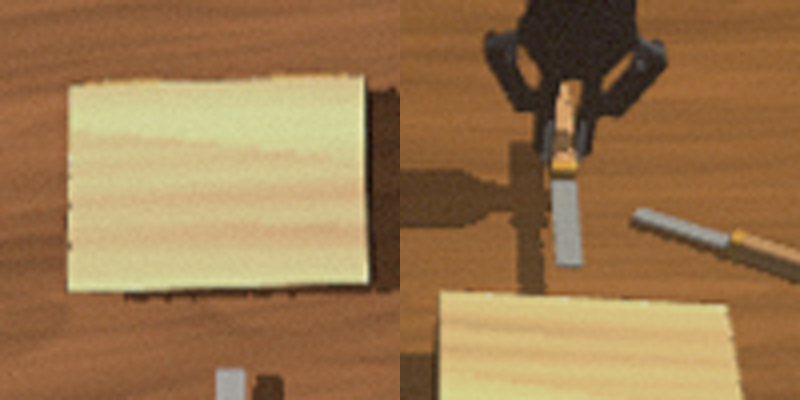

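Request:
{"api": "drive_tool", "payload": {"rows": [[0,0,0,-0.005,0.002,0.0015,0],[0,0,0,-0.015,0,0,0],[0,0,0,-0.015,0,0,0],[0,0,0,-0.015,0,0,0],[0,0,0,-0.015,0,0,0],[0,0,0,-0.01,0,0,0],[0,0,0,0,0,0,0],[0,0,0,0,0,0,0]]}}

```text
time: 10.62
tool_pos: [0.4388, 0.244, 0.036]
tcp_rot: [-0.161, -3.137, 0.0]
wrist_force: [-0.9, 0.2, -0.1]
width: 0.178
grip_force: 98.2
```

Request:
{"api": "drive_tool", "payload": {"rows": [[0,0,0,0,0,-0.006,0],[0,0,0,0,0,-0.006,0],[0,0,0,-0.0008,0,-0.0091,0],[0,0,0,-0.0008,0,-0.0091,0],[0,0,0,-0.0024,0,-0.0088,0],[0,0,0,-0.0024,0,-0.0088,0],[0,0,0,-0.0039,0,-0.0083,0],[0,0,0,-0.0039,0,-0.0083,0]]}}

```text
time: 11.28
tool_pos: [0.4527, 0.2431, 0.102]
tcp_rot: [0.158, 3.137, 0.001]
wrist_force: [-0.3, 0.3, -2.2]
width: 0.177
grip_force: 98.1
```

Request:
{"api": "drive_tool", "payload": {"rows": [[0,0,0,0,0,0,0],[0,0,0,0,0,0,0]]}}

```text
time: 11.45
tool_pos: [0.4537, 0.2433, 0.1019]
tcp_rot: [0.159, 3.135, 0.002]
wrist_force: [0.1, 0.2, -1.1]
width: 0.179
grip_force: 98.2
```

```bash
python3 - <<'E'
from h import *
s=status.read_state();t=read_camera('top');sc=read_camera('scene');print(s['tool_pos'],s['tcp_rot'],s['wrist_force'])
o=np.hstack([cv2.resize(t['color'][170:270,155:255],(400,400),interpolation=cv2.INTER_CUBIC),cv2.resize(sc['color'][160:260,310:410],(400,400),interpolation=cv2.INTER_CUBIC)])
cv2.imwrite('pics/m5.png',o[:,:,::-1])
E
```

```text
[0.45366946 0.24332693 0.10190655] [1.58609209e-01 3.13483774e+00 2.01772305e-03] [ 0.14305368  0.21174002 -1.11194913]
```

View pics/m5.png

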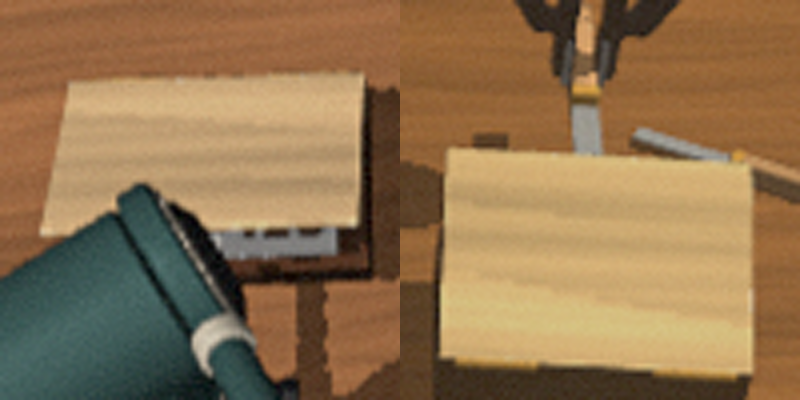

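The lid stands about 30° open on the blade and the stencil shows inside. I'm continuing along the arc.

Request:
{"api": "drive_tool", "payload": {"rows": [[0,0,0,-0.0052,0,-0.0075,0],[0,0,0,-0.0052,0,-0.0075,0],[0,0,0,-0.0065,0,-0.0065,0],[0,0,0,-0.0065,0,-0.0065,0],[0,0,0,-0.0075,0,-0.0052,0],[0,0,0,-0.0075,0,-0.0052,0],[0,0,0,-0.0083,0,-0.0039,0],[0,0,0,-0.0083,0,-0.0039,0]]}}

```text
time: 12.22
tool_pos: [0.5081, 0.2374, 0.1475]
tcp_rot: [0.158, 3.137, 0.001]
wrist_force: [-0.8, -0.1, -1.4]
width: 0.181
grip_force: 98.2
```

Request:
{"api": "drive_tool", "payload": {"rows": [[0,0,0,-0.0088,0,-0.0024,0],[0,0,0,-0.0088,0,-0.0024,0],[0,0,0,-0.0091,0,-0.0008,0],[0,0,0,-0.0091,0,-0.0008,0],[0,0,0,-0.0091,0,0.0008,0],[0,0,0,-0.0091,0,0.0008,0],[0,0,0,-0.003,0,0,0],[0,0,0,0,0,0,0]]}}

```text
time: 12.88
tool_pos: [0.5645, 0.2314, 0.1513]
tcp_rot: [-0.159, -3.138, 0.0]
wrist_force: [-1.0, -0.0, -0.8]
width: 0.18
grip_force: 98.3
```

```bash
python3 - <<'E'
from h import *
s=status.read_state();t=read_camera('top');sc=read_camera('scene');print(s['time'],s['tool_pos'],s['tcp_rot'],s['wrist_force'])
o=np.hstack([cv2.resize(t['color'][150:270,155:255],(400,480),interpolation=cv2.INTER_CUBIC),cv2.resize(sc['color'][140:260,310:410],(400,480),interpolation=cv2.INTER_CUBIC)])
cv2.imwrite('pics/m6.png',o[:,:,::-1])
E
```

```text
12.8833 [0.56453501 0.23140682 0.15128572] [-1.59266081e-01 -3.13753326e+00  2.86890899e-04] [-1.03364062 -0.00256311 -0.75019274]
```

View pics/m6.png

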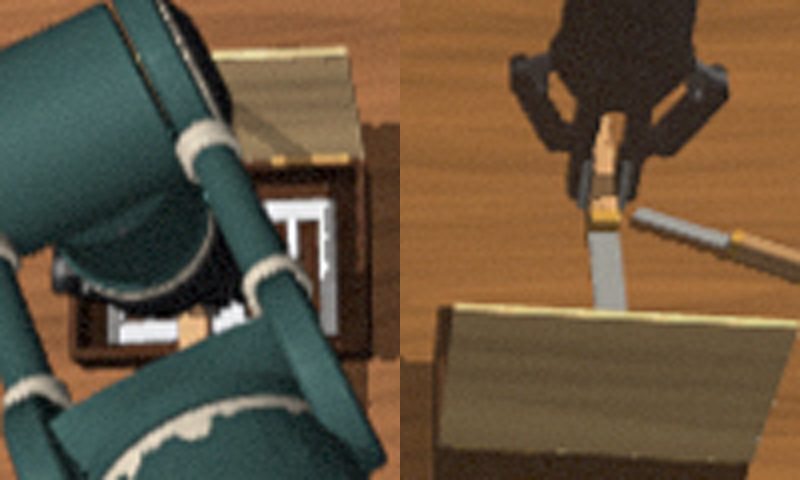

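The lid is about 100° open (the tip is 19 mm beyond the hinge and 105 mm above it). I'm retreating to lay down the knife.

Request:
{"api": "drive_tool", "payload": {"rows": [[0,0,0,0.033,-0.008,0,0],[0,0,0,0.033,-0.008,0,0],[0,0,0,0.033,-0.008,0,0],[0,0,0,0.033,-0.008,0,0],[0,0,0,0.033,-0.008,0,0],[0,0,0,0.033,-0.008,0.01,0],[0,0,0,0,0,0.03,0],[0,0,0,0,0,0.03,0]]}}

```text
time: 13.65
tool_pos: [0.3615, 0.2045, 0.0831]
tcp_rot: [0.156, 3.132, 0.005]
wrist_force: [1.1, 0.2, -0.4]
width: 0.178
grip_force: 98.3
```

Request:
{"api": "drive_tool", "payload": {"rows": [[0,0,0,0,0,0.03,0],[0,0,0,0,0,0.02,0],[0,0,0,0,0,0.008,0],[0,0,0,0,0,0,0],[0,0,0,0,0,0,0],[0,0,0,0,0,0,0]]}}

```text
time: 14.15
tool_pos: [0.3632, 0.2045, 0.0252]
tcp_rot: [0.158, 3.135, 0.002]
wrist_force: [0.5, 0.4, -0.3]
width: 0.183
grip_force: 98.3
```

Request:
{"api": "drive_tool", "payload": {"rows": [[0,0,0,0,0,0.008,0],[0,0,0,0,0,0.005,0],[0,0,0,0,0,0.003,0],[0,0,0,0,0,0.001,0],[0,0,0,0,0,0,0],[0,0,0,0,0,0,0],[0,0,0,0,0,0,0]]}}

```text
time: 14.73
tool_pos: [0.3619, 0.2038, 0.0071]
tcp_rot: [-0.158, -3.137, 0.0]
wrist_force: [-2.5, -1.4, 5.3]
width: 0.175
grip_force: 99.2
```

Request:
{"api": "drive_tool", "payload": {"rows": [[0,0,0,0,0,0,0.35],[0,0,0,0,0,0,0.5],[0,0,0,0,0,0,0.5],[0,0,0,0,0,0,0.5],[0,0,0,0,0,0,0.5],[0,0,0,0,0,-0.01,0.5],[0,0,0,0,0,-0.03,0.5],[0,0,0,0,0,-0.04,0.5]], "force": 60}}

```text
time: 15.4
tool_pos: [0.3586, 0.2022, 0.0851]
tcp_rot: [-0.158, -3.131, 0.006]
wrist_force: [0.9, -0.1, -0.2]
width: 0.503
grip_force: 0.0
```

Request:
{"api": "drive_tool", "payload": {"rows": [[0,0,0,0,0,-0.04,0.5],[0,0,0,0,0,-0.04,0.5],[0,0,0,0,0,-0.03,0.5],[0,0,0,0,0,0,0.5],[0,0,0,0,0,0,0.5],[0,0,0,0,0,0,0.5]]}}

```text
time: 15.9
tool_pos: [0.3614, 0.2036, 0.1967]
tcp_rot: [0.158, 3.138, 0.0]
wrist_force: [-0.7, -0.7, -0.0]
width: 0.5
grip_force: 0.0
```

```bash
python3 - <<'E'
from h import *
s=status.read_state();w=read_camera('wrist');t=read_camera('top');sc=read_camera('scene');print(s['time'],s['tool_pos'],s['q'],s['width'])
import pickle;pickle.dump((s,w,t,sc),open('m7.pkl','wb'))
for n,p,T in(('t',t,cam(t)),('s',sc,cam(sc)),('w',w,cam(w,s))):
  for k in('stencil','knife','lid','wheel'):
    for m in masks_of(p,k):
        if m['score']>.3: print(n,k,round(m['score'],2),[int(b) for b in m['bbox']])
  print(n,'knife exp',np.round(proj(p,[[.286,.211,.011],[.493,.19,.011]],T)).tolist(),'post exp',np.round(proj(p,[.613,.228,.043],T)).tolist())
E
```

```text
15.9 [0.36141646 0.20363488 0.19666502] [ 4.53034945e-01 -2.22559468e-01  2.16478771e+00  6.54072758e-06
  1.19931204e+00 -1.01690830e+00] 0.5000262342779433
t stencil 0.98 [182, 202, 240, 237]
t knife 0.8 [227, 263, 237, 344]
t knife 0.76 [348, 272, 372, 332]
t knife 0.45 [132, 280, 159, 295]
t lid 0.79 [162, 163, 248, 191]
t wheel 0.86 [420, 266, 486, 321]
t wheel 0.78 [357, 164, 441, 236]
t knife exp [[232.0, 344.0], [231.0, 260.0]] post exp [[210.0, 215.0]]
s stencil 0.58 [327, 167, 337, 214]
s knife 0.69 [328, 168, 336, 214]
s knife 0.55 [369, 193, 421, 210]
s knife 0.49 [215, 169, 228, 202]
s lid 0.59 [318, 214, 409, 255]
s wheel 0.66 [108, 203, 210, 264]
s wheel 0.59 [115, 154, 175, 196]
s knife exp [[334.0, 171.0], [335.0, 214.0]] post exp [[356.0, 236.0]]
w stencil 0.96 [266, 369, 342, 396]
w knife 0.94 [386, 203, 528, 279]
w knife 0.68 [274, 108, 296, 306]
w knife exp [[283.0, 103.0], [284.0, 303.0]] post exp [[329.0, 410.0]]
```

```bash
python3 - <<'E'
from h import *
import pickle
s,w,t,sc=pickle.load(open('m7.pkl','rb'))
Tt=cam(t);Ts=cam(sc)
def rect(p,m,z,T):
    ys,xs=np.nonzero(m);P=onplane(p,np.c_[xs,ys],z,T)[:,:2]*1e3
    c,sz,a=cv2.minAreaRect(P.astype(np.float32))
    if sz[0]<sz[1]:a+=90;sz=sz[::-1]
    return np.round(c,1),np.round(sz,1),round((a+90)%180-90,1)
m=masks_of(t,'stencil')[0]['mask'];print('stencil',rect(t,m,.009,Tt))
c=t['color'].astype(int);x0,y0,x1,y1=182,202,240,237
sub=np.zeros(m.shape,bool);sub[y0:y1,x0:x1]=1
print(np.median(c[m],axis=0))
wood=sub&(c[...,0]-c[...,2]>50)&(c.sum(2)>330)
n,l,st,ce=cv2.connectedComponentsWithStats(wood.astype(np.uint8))
for i in range(1,n):
    if st[i,4]>15: print('wood',st[i].tolist(),ce[i],np.round(onplane(t,ce[i],.043,Tt),4))
# dish: clay colour from hue in wheel mask
for n,p,T in(('t',t,Tt),('s',sc,Ts)):
    M=[q for q in masks_of(p,'wheel')];M=max(M,key=lambda q:q['mask'].sum())['mask']
    M=cv2.dilate(M.astype(np.uint8),np.ones((5,5)))>0
    c=p['color'].astype(int)
    d=M&(c[...,0]-c[...,2]>60)&(c[...,0]>150)
    d=cv2.morphologyEx(d.astype(np.uint8),cv2.MORPH_OPEN,np.ones((5,5)))
    cn=max(cv2.findContours(d,0,1)[0],key=cv2.contourArea);h=cv2.convexHull(cn)
    mm=np.zeros_like(d);cv2.fillPoly(mm,[h],1)
    a=cv2.approxPolyDP(h,6,True)[:,0]
    print(n,'dish',rect(p,mm>0,.08,T),a.tolist(),np.round(onplane(p,a,.08,T)[:,:2],3).tolist())
    k=max((q for q in masks_of(p,'lid')),key=lambda q:q['score']);print(k['bbox'])
E
```

```text
stencil (array([612. , 232.5]), array([149. ,  93.7]), 85.1)
[212. 203. 203.]
wood [205, 211, 7, 8, 55] [208.05454545 214.56363636] [[0.6138 0.233  0.043 ]]
t dish (array([ 586.1, -261.6]), array([189.1, 119.7]), 75.1) [[368, 171], [441, 180], [439, 223], [365, 214]] [[0.664, -0.186], [0.617, -0.365], [0.508, -0.337], [0.555, -0.16]]
[162.3, 163.3, 248.4, 191.4]
s dish (array([ 606.1, -261. ]), array([194.9, 112. ]), 75.1) [[117, 234], [134, 207], [202, 218], [190, 246]] [[0.636, -0.36], [0.535, -0.34], [0.581, -0.162], [0.68, -0.181]]
[318.5, 214.5, 409.8, 255.6]
```

Request:
{"api": "drive_tool", "payload": {"rows": [[0,0,0,-0.04,0,-0.005,0.55],[0,0,0,-0.04,0,-0.005,0.55],[0,0,0,-0.04,0,-0.005,0.55],[0,0,0,-0.04,0.01,-0.005,0.55],[0,0,0,-0.03,0.02,0,0.55],[0,0,0,-0.03,0.02,0,0.55],[0,0,0,-0.02,0,0,0.55],[0,0,0,0,0,0,0.55]]}}

```text
time: 17.57
tool_pos: [0.6094, 0.2297, 0.216]
tcp_rot: [0.159, 3.136, -0.0]
wrist_force: [-0.4, 1.1, 0.4]
width: 0.555
grip_force: 0.0
```

Request:
{"api": "drive_tool", "payload": {"rows": [[0,0,0,0,0,0,0.55],[0,0,0,0,0,0,0.55],[0,0,0,0,0,0,0.55]]}}

```text
time: 17.82
tool_pos: [0.6045, 0.2292, 0.2165]
tcp_rot: [-0.158, -3.137, 0.0]
wrist_force: [-0.0, 0.2, 0.2]
width: 0.55
grip_force: 0.0
```

```bash
python3 - <<'E'
from h import *
import pickle
s,_,t,sc=pickle.load(open('m7.pkl','rb'));Tt=cam(t)
s=status.read_state();w=read_camera('wrist');T=cam(w,s);print(s['tool_pos'],s['tcp_rot'])
pickle.dump((s,w),open('m8.pkl','wb'))
M=masks_of(w,'stencil');print([(m['score'],m['bbox']) for m in M])
e=np.round(proj(w,[[.6138,.233,.043]],T),1)[0];print('post exp',e)
c=w['color'].astype(int);wood=(c[...,0]-c[...,2]>50)&(c.sum(2)>330)
n,l,st,ce=cv2.connectedComponentsWithStats(wood.astype(np.uint8))
for i in range(1,n):
    if st[i,4]>300: print('wood',st[i].tolist(),ce[i],np.round(onplane(w,ce[i],.043,T),4))
i=l[int(e[1]),int(e[0])];print('at post',i)
o=np.zeros((600,560,3),np.uint8);o[:420]=w['color'];cv2.imwrite('pics/w8.png',w['color'][:,:,::-1])
for m in M[:1]:
    ys,xs=np.nonzero(m['mask']);P=onplane(w,np.c_[xs,ys],.009,T)[:,:2]*1e3;print(cv2.minAreaRect(P.astype(np.float32)))
if i:
    print(tri(ray(w,ce[i],T),ray(t,[208.05,214.56],Tt)))
E
```

```text
[0.60445345 0.22917757 0.21651822] [-1.58227065e-01 -3.13662205e+00  4.20426553e-04]
[(0.6, [211.0, 146.3, 364.2, 231.6])]
post exp [288.9 197.2]
wood [0, 0, 560, 410, 150409] [286.14332254 176.26739756] [[0.5935 0.2324 0.043 ]]
wood [228, 185, 12, 34, 325] [233.43692308 201.79076923] [[0.613  0.1803 0.043 ]]
wood [248, 189, 14, 29, 342] [254.22807018 202.91812865] [[0.6161 0.1998 0.043 ]]
wood [316, 189, 13, 29, 316] [321.27848101 203.71835443] [[0.6232 0.2629 0.043 ]]
wood [201, 202, 148, 38, 1577] [259.96322131 230.71781864] [[0.6446 0.2017 0.043 ]]
wood [136, 390, 33, 30, 629] [155.79650238 407.31478537] [[0.8528 0.053  0.043 ]]
wood [401, 390, 31, 30, 618] [412.31229773 407.27022654] [[0.8831 0.3523 0.043 ]]
at post 0
((615.8076782226562, 233.02197265625), (150.43406677246094, 91.46810150146484), 84.93305206298828)
```

```bash
python3 - <<'E'
from h import *
import pickle
_,_,t,sc=pickle.load(open('m7.pkl','rb'));Tt=cam(t)
s,w=pickle.load(open('m8.pkl','rb'));T=cam(w,s)
c=w['color'].astype(int);sat=c[...,0]-c[...,2];br=c.sum(2)
for y in range(176,226,4): print(y,[f"{sat[y,x]}/{br[y,x]}" for x in range(266,314,4)])
E
```

```text
176 ['0/744', '48/446', '19/638', '0/741', '0/741', '0/741', '0/741', '0/741', '0/741', '-3/755', '48/449', '-1/749']
180 ['0/744', '46/449', '22/628', '-1/745', '-3/752', '-3/752', '-3/752', '-3/752', '-1/745', '0/745', '51/454', '-1/749']
184 ['7/663', '24/402', '22/465', '20/619', '53/494', '51/491', '55/505', '54/504', '15/693', '1/744', '31/417', '-1/749']
188 ['6/661', '25/404', '21/452', '27/628', '79/585', '79/600', '80/615', '79/618', '49/651', '1/744', '39/434', '0/747']
192 ['7/666', '28/408', '25/455', '36/680', '46/691', '43/695', '40/699', '42/696', '51/674', '2/743', '45/436', '0/747']
196 ['6/664', '29/410', '24/444', '38/670', '44/694', '41/697', '43/695', '46/691', '31/708', '3/741', '44/435', '0/747']
200 ['0/744', '47/461', '34/536', '13/717', '44/694', '44/694', '47/690', '42/696', '35/702', '3/741', '50/443', '0/747']
204 ['0/741', '52/504', '34/553', '-2/743', '44/694', '46/691', '45/692', '45/693', '38/698', '4/740', '44/426', '0/747']
208 ['0/741', '47/534', '26/484', '-1/742', '19/720', '19/720', '21/717', '25/712', '8/732', '4/740', '33/399', '0/747']
212 ['0/741', '46/533', '30/474', '0/741', '0/741', '0/741', '0/741', '0/741', '0/741', '3/742', '46/417', '-1/745']
216 ['0/741', '38/581', '33/470', '0/741', '0/741', '0/741', '0/741', '0/741', '0/741', '4/740', '50/414', '0/744']
220 ['0/741', '0/744', '1/743', '0/741', '0/741', '0/741', '0/741', '0/741', '0/741', '0/744', '-1/749', '0/741']
224 ['0/741', '0/741', '0/741', '0/741', '0/741', '0/741', '0/741', '0/741', '0/741', '0/741', '0/741', '0/741']
```

```bash
python3 - <<'E'
from h import *
import pickle
_,_,t,sc=pickle.load(open('m7.pkl','rb'));Tt=cam(t)
s,w=pickle.load(open('m8.pkl','rb'));T=cam(w,s)
print(onplane(w,[289,199.5],.043,T),tri(ray(w,[289,199.5],T),ray(t,[208.05,214.56],Tt)),status.read_state()['tool_pos'])
E
```

```text
[[0.61602161 0.23286053 0.043     ]] (array([0.61343284, 0.23266201, 0.04849617]), [np.float64(0.9872539761485771), np.float64(0.9872539761487948)]) [0.60461407 0.22927084 0.21693103]
```

Request:
{"api": "drive_tool", "payload": {"rows": [[0,0,-0.7,-0.01,0.0046,0.02,0.55],[0,0,0,0,0,0.03,0.55],[0,0,0,0,0,0.03,0.55],[0,0,0,0,0,0.03,0.55],[0,0,0,0,0,0.03,0.55],[0,0,0,0,0,0.02,0.55],[0,0,0,0,0,0,0.55],[0,0,0,0,0,0,0.55]]}}

```text
time: 18.58
tool_pos: [0.6144, 0.2326, 0.0557]
tcp_rot: [-0.139, -3.136, 0.002]
wrist_force: [0.4, -0.2, 1.4]
width: 0.55
grip_force: 0.0
```

Request:
{"api": "drive_tool", "payload": {"rows": [[0,0,0,0,0,0,0.55],[0,0,0,0,0,0,0.55],[0,0,0,0,0,0,0.55]]}}

```text
time: 18.83
tool_pos: [0.6178, 0.2336, 0.0595]
tcp_rot: [0.139, 3.134, 0.003]
wrist_force: [0.1, -0.4, -0.0]
width: 0.548
grip_force: 0.0
```

Request:
{"api": "drive_tool", "payload": {"rows": [[0,0,0,-0.001,0,0.02,0.55],[0,0,0,0,0,0.015,0.55],[0,0,0,0,0,0.005,0.55],[0,0,0,0,0,0,0.55],[0,0,0,0,0,0,0.55],[0,0,0,0,0,0,0.55]]}}

```text
time: 19.33
tool_pos: [0.6175, 0.233, 0.0172]
tcp_rot: [0.139, 3.138, 0.0]
wrist_force: [0.3, 0.1, -0.4]
width: 0.551
grip_force: 0.0
```

Request:
{"api": "drive_tool", "payload": {"rows": [[0,0,0,0,0,0,0],[0,0,0,0,0,0,0],[0,0,0,0,0,0,0],[0,0,0,0,0,0,0],[0,0,0,0,0,0,0],[0,0,0,0,0,0,0],[0,0,0,0,0,0,0],[0,0,0,0,0,0,0]], "force": 80}}

```text
time: 20.0
tool_pos: [0.6179, 0.2332, 0.0178]
tcp_rot: [0.139, 3.137, 0.001]
wrist_force: [-0.8, 0.5, 5.2]
width: 0.213
grip_force: 80.0
```

Request:
{"api": "drive_tool", "payload": {"rows": [[0,0,0,0,0,-0.01,0],[0,0,0,0,0,-0.02,0],[0,0,0,0,0,-0.03,0],[0,0,0,0,0,-0.035,0],[0,0,0,0,0,-0.035,0],[0,0,0,0,0,-0.035,0],[0,0,0,0,0,-0.025,0],[0,0,0,0,0,-0.01,0]]}}

```text
time: 20.67
tool_pos: [0.6189, 0.2335, 0.2221]
tcp_rot: [0.139, 3.132, 0.004]
wrist_force: [1.3, 0.1, -1.1]
width: 0.218
grip_force: 79.3
```

Request:
{"api": "drive_tool", "payload": {"rows": [[0,0,0,0,0,0,0],[0,0,0,0,0,0,0],[0,0,0,0,0,0,0]]}}

```text
time: 20.92
tool_pos: [0.6153, 0.2323, 0.2134]
tcp_rot: [-0.139, -3.134, 0.003]
wrist_force: [0.1, -0.1, -2.0]
width: 0.219
grip_force: 79.3
```

```bash
python3 - <<'E'
from h import *
import pickle
s=status.read_state();w=read_camera('wrist');t=read_camera('top');sc=read_camera('scene');Tt=cam(t);Ts=cam(sc);T=cam(w,s)
print(s['time'],s['tool_pos'],s['tcp_rot'],s['width'],s['grip_force'],s['wrist_force'])
pickle.dump((s,w,t,sc),open('m9.pkl','wb'))
for n,p,TT in(('w',w,T),('t',t,Tt),('s',sc,Ts)):
    for m in masks_of(p,'stencil')[:2]:
        ys,xs=np.nonzero(m['mask']);P=onplane(p,np.c_[xs,ys],s['tool_pos'][2]-.009,TT)[:,:2]*1e3
        print(n,round(m['score'],2),m['bbox'],cv2.minAreaRect(P.astype(np.float32)))
E
```

```text
20.9167 [0.61525701 0.23227787 0.21343526] [-1.39031658e-01 -3.13369341e+00  2.89236473e-03] 0.2190402167193152 79.28988218307495 [ 0.05845661 -0.06314166 -2.02745509]
w 0.96 [114.0, 175.2, 455.7, 349.5] ((613.1210327148438, 232.73403930664062), (152.63870239257812, 92.05400085449219), 84.93238830566406)
w 0.49 [145.1, 118.2, 426.2, 392.3] ((614.1343383789062, 233.885498046875), (155.46751403808594, 143.41822814941406), 84.50067901611328)
t 0.63 [166.4, 180.7, 232.9, 214.6] ((620.7628173828125, 232.62026977539062), (36.578765869140625, 158.4718780517578), 10.189672470092773)
s 0.69 [332.6, 171.0, 399.0, 202.8] ((609.467041015625, 230.3743896484375), (150.5526580810547, 106.12336730957031), 85.40614318847656)
```

```bash
python3 - <<'E'
from h import *
import pickle
s,w,t,sc=pickle.load(open('m9.pkl','rb'))
f=lambda p,x,y:cv2.resize(p['color'][y:y+100,x:x+100],(400,400),interpolation=cv2.INTER_CUBIC)
# scene dish needs 108..210: scale 4 with 105 px wide -> 398
a=f(t,352,152);b=f(sc,109,180)
cv2.imwrite('pics/dish.png',np.hstack([a,b])[:,:,::-1])
E
```

```text
(no output)
```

View pics/dish.png

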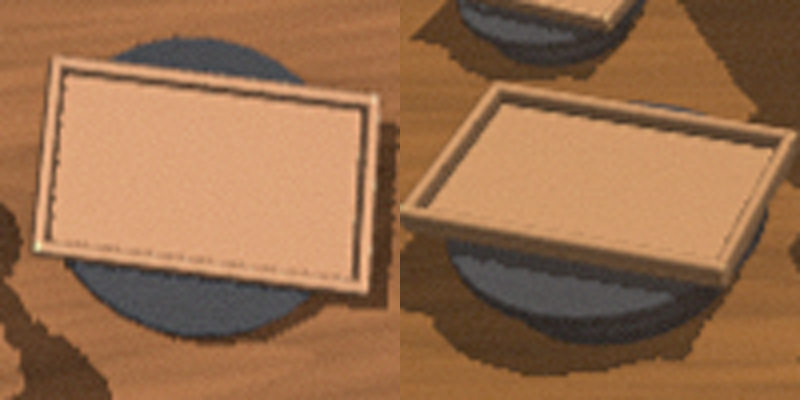

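Request:
{"api": "drive_tool", "payload": {"rows": [[0,0,0,0,-0.015,0,0],[0,0,0,0,-0.03,0,0],[0,0,0,0,-0.04,0,0],[0,0,0,0,-0.04,0,0],[0,0,0,0,-0.04,0,0],[0,0,0,0,-0.04,0,0],[0,0,0,0,-0.03,0,0],[0,0,0,0,-0.015,0,0]]}}

```text
time: 21.88
tool_pos: [0.5939, -0.0207, 0.2167]
tcp_rot: [-0.144, -3.138, 0.003]
wrist_force: [-0.1, 0.4, -2.5]
width: 0.217
grip_force: 79.3
```

```bash
python3 - <<'E'
from h import *
import pickle
s,w,t,sc=pickle.load(open('m9.pkl','rb'));Tt,Ts=cam(t),cam(sc)
f=lambda x,y,o:np.array([(x+.5)/4-.5+o[0],(y+.5)/4-.5+o[1]])
A=[f(*q,(352,152)) for q in((54,58),(378,97),(366,292),(34,247))]
B=[f(*q,(109,180)) for q in((322,273),(5,210),(96,85),(394,132))]
X=[]
for a,b in zip(A,B):
    x,e=tri(ray(t,a,Tt),ray(sc,b,Ts));X.append(x);print(np.round(x,4),np.round(e,1),np.round(onplane(t,a,.08,Tt)[0,:2],4),np.round(onplane(sc,b,.08,Ts)[0,:2],4))
Q=[np.mean([onplane(t,a,.08,Tt)[0],onplane(sc,b,.08,Ts)[0]],0) for a,b in zip(A,B)]
for Y in(np.array(X),np.array(Q)):
    d=(Y[0]+Y[3])-(Y[1]+Y[2]);print('c',Y.mean(0),'long',np.linalg.norm(d[:2])/2,'ang',np.degrees(np.arctan2(d[1],d[0])),'short',np.linalg.norm((Y[0]+Y[1]-Y[2]-Y[3])[:2])/2)
print(status.read_state()['tool_pos'],status.read_state()['tcp_rot'])
E
```

```text
[ 0.6802 -0.183   0.0738] [0.7 0.7] [ 0.6783 -0.181 ] [ 0.6863 -0.1823]
[ 0.6262 -0.3803  0.0778] [0.3 0.3] [ 0.6257 -0.3798] [ 0.6287 -0.3789]
[ 0.5038 -0.3495  0.0749] [0.9 0.9] [ 0.5029 -0.3467] [ 0.5098 -0.3482]
[ 0.5584 -0.1497  0.0782] [1.4 1.4] [ 0.558  -0.1479] [ 0.5602 -0.1508]
c [ 0.59217533 -0.26561806  0.07618431] long 0.20578893544331905 ang 74.7037898901008 short 0.12626325875204503
c [ 0.59373458 -0.26445852  0.08      ] long 0.20508530734517713 ang 74.76060484915874 short 0.1261921548824431
[ 0.59394013 -0.02067295  0.2166945 ] [-1.43685069e-01 -3.13808412e+00  3.10886407e-03]
```

The dish centre is (0.592, −0.265), the rim is at ~0.078, the long side is at 74.7°, and the sizes match (206 × 126 mm). I'm turning 10.2° and carrying across.

Request:
{"api": "drive_tool", "payload": {"rows": [[0,0,5.1,0,0,0,0],[0,0,5.1,0,0,0,0],[0,0,0,-0.006,-0.02,0,0],[0,0,0,-0.01,-0.038,0,0],[0,0,0,-0.01,-0.038,0,0],[0,0,0,-0.01,-0.038,0,0],[0,0,0,-0.01,-0.038,0,0],[0,0,0,-0.008,-0.034,0,0]]}}

```text
time: 22.55
tool_pos: [0.592, -0.232, 0.2167]
tcp_rot: [0.418, 3.113, -0.001]
wrist_force: [0.2, 0.3, -0.5]
width: 0.218
grip_force: 79.3
```

Request:
{"api": "drive_tool", "payload": {"rows": [[0,0,0,-0.008,-0.03,0,0],[0,0,0,0,0,0,0],[0,0,0,0,0,0,0],[0,0,0,0,0,0,0],[0,0,0,0,0,0,0],[0,0,0,0,0,0,0],[0,0,0,0,0,0,0],[0,0,0,0,0,0,0]]}}

```text
time: 23.22
tool_pos: [0.5927, -0.2591, 0.2168]
tcp_rot: [0.415, 3.114, -0.0]
wrist_force: [0.3, 0.4, -2.1]
width: 0.217
grip_force: 79.3
```

```bash
cat > m.py <<'E'
from h import *
s=status.read_state();w=read_camera('wrist');t=read_camera('top');sc=read_camera('scene');T=cam(w,s)
print(s['time'],s['tool_pos'],s['tcp_rot'],s['grip_force'])
M=R.from_rotvec(s['tcp_rot']).as_matrix();print('yaw',np.degrees(np.arctan2(M[1,1],M[0,1])),'tilt',np.degrees(np.arccos(-M[2,2])))
z=s['tool_pos'][2]-.009
C=np.array([.592,-.2653,.08])
for n,p,TT in(('w',w,T),('t',t,cam(t)),('s',sc,cam(sc))):
    for m in masks_of(p,'stencil')[:2]:
        ys,xs=np.nonzero(m['mask']);P=onplane(p,np.c_[xs,ys],z,TT)[:,:2]*1e3
        print(n,round(m['score'],2),m['bbox'],cv2.minAreaRect(P.astype(np.float32)))
    for m in masks_of(p,'wheel')[:2]: print(n,'wheel',round(m['score'],2),m['bbox'])
E
python3 m.py
```

```text
23.2167 [ 0.5927296  -0.2591433   0.21681694] [ 4.15368459e-01  3.11386639e+00 -1.01642166e-05] 79.254891872406
yaw 74.80397815850006 tilt 0.0083027646598594
w 0.94 [114.5, 176.6, 456.0, 349.7] ((590.8704223632812, -258.3589782714844), (151.5017852783203, 92.06529998779297), 74.98121643066406)
w 0.29 [436.6, 25.3, 558.9, 378.4] ((601.8507690429688, -150.77471923828125), (168.12973022460938, 48.6869010925293), 0.5871995091438293)
w wheel 0.69 [142.7, 74.0, 410.9, 276.0]
w wheel 0.62 [76.5, 0.0, 130.4, 3.2]
t 0.65 [380.9, 157.5, 422.4, 201.9] ((596.9939575195312, -225.8649139404297), (88.78607177734375, 96.08039855957031), 70.976806640625)
t wheel 0.7 [357.8, 165.8, 419.6, 240.0]
s 0.76 [116.1, 165.0, 192.1, 201.3] ((590.903564453125, -259.86767578125), (152.82557678222656, 98.42460632324219), 74.9142074584961)
s wheel 0.82 [108.6, 198.8, 210.1, 262.5]
s wheel 0.75 [117.1, 157.7, 176.9, 198.7]
```

Request:
{"api": "drive_tool", "payload": {"rows": [[0,0,0,-0.0016,-0.006,0.01,0],[0,0,0,0,0,0.02,0],[0,0,0,0,0,0.02,0],[0,0,0,0,0,0.015,0],[0,0,0,0,0,0.01,0],[0,0,0,0,0,0.005,0],[0,0,0,0,0,0,0],[0,0,0,0,0,0,0]]}}

```text
time: 24.33
tool_pos: [0.5927, -0.2666, 0.1369]
tcp_rot: [0.418, 3.113, -0.0]
wrist_force: [-0.0, -1.1, -0.6]
width: 0.214
grip_force: 79.3
```

Request:
{"api": "drive_tool", "payload": {"rows": [[0,0,0,0,0,0,0],[0,0,0,0,0,0,0],[0,0,0,0,0,0,0],[0,0,0,0,0,0,0],[0,0,0,0,0,0,0]]}}

```text
time: 24.75
tool_pos: [0.5927, -0.2665, 0.1373]
tcp_rot: [0.417, 3.113, -0.0]
wrist_force: [0.5, 1.4, -0.8]
width: 0.218
grip_force: 79.3
```

```bash
cat >> m.py <<'E'
# dish check in the wrist view: rim edge profile along columns on the robot side
ex=lambda a,b,z:C[:2].tolist()
u=np.array([np.cos(np.radians(-15.3)),np.sin(np.radians(-15.3))]);v=np.array([-u[1],u[0]])
g=cv2.GaussianBlur(w['color'],(3,3),0).astype(int).sum(2)
for d in(-.05,0.,.05):   # brightness profile towards robot across rim, expected outer edge at 65 mm
    r=np.arange(.048,.082,.002);P=np.array([[*(C[:2]-u*q+v*d),.08] for q in r]);px=proj(w,P,T).round().astype(int)
    print('side x',d,[int(g[y,x]) if 0<=x<560 and 0<=y<420 else -1 for x,y in px])
for sg in(1,-1):
    r=np.arange(.086,.126,.002);P=np.array([[*(C[:2]-u*.02+v*sg*q),.08] for q in r]);px=proj(w,P,T).round().astype(int)
    print('end',sg,[int(g[y,x]) if 0<=x<560 and 0<=y<420 else -1 for x,y in px])
E
python3 m.py
```

```text
24.75 [ 0.59274485 -0.26645054  0.13730173] [ 4.17490784e-01  3.11284280e+00 -4.53642512e-04] 79.27978277206421
yaw 74.72228075439358 tilt 0.05295382947328486
w 0.92 [113.8, 176.4, 454.1, 346.9] ((590.8355712890625, -265.52593994140625), (151.76974487304688, 92.31359100341797), 74.71302032470703)
w wheel 0.74 [102.4, 65.5, 472.7, 322.9]
t 0.77 [374.5, 167.5, 417.1, 209.9] ((596.0867919921875, -233.1519775390625), (88.59272003173828, 90.9211196899414), 73.50440216064453)
t wheel 0.72 [310.6, 189.2, 336.7, 222.0]
t wheel 0.63 [358.9, 164.9, 416.7, 237.3]
s 0.89 [123.9, 192.2, 190.2, 225.6] ((592.7409057617188, -264.8773193359375), (149.4857635498047, 95.04505157470703), 73.37721252441406)
s 0.3 [426.7, 198.6, 459.1, 238.3] ((645.142333984375, 421.9599304199219), (62.894805908203125, 167.99578857421875), 61.382843017578125)
s wheel 0.78 [116.8, 164.9, 175.9, 192.3]
s wheel 0.67 [106.2, 200.5, 212.4, 265.7]
side x -0.05 [531, 529, 527, 525, 435, 434, 516, 519, 372, 299, 302, 297, 298, 300, 296, 296, 280]
side x 0.0 [548, 544, 545, 544, 496, 415, 516, 533, 402, 310, 310, 305, 306, 311, 304, 306, 298]
side x 0.05 [562, 561, 560, 558, 509, 392, 517, 546, 426, 320, 330, 328, 323, 334, 329, 326, 310]
end 1 [692, 694, 695, 698, 698, 697, 666, 497, 529, 413, 231, 229, 224, 219, 215, 213, 213, 216, 216, 217, 217]
end -1 [666, 686, 685, 691, 690, 688, 685, 608, 489, 339, 247, 244, 247, 277, 305, 329, 341, 342, 340, 341, 264]
```

The wrist view puts the dish's outer edges at about 65 mm and 105 mm on both sides, so the stencil is centred to about 1 mm. This is the final descent.

Request:
{"api": "drive_tool", "payload": {"rows": [[0,0,0,0,0.001,0.01,0],[0,0,0,0,0,0.01,0],[0,0,0,0,0,0.008,0],[0,0,0,0,0,0.004,0],[0,0,0,0,0,0,0],[0,0,0,0,0,0,0],[0,0,0,0,0,0,0],[0,0,0,0,0,0,0]]}}

```text
time: 25.87
tool_pos: [0.5932, -0.2656, 0.1053]
tcp_rot: [0.418, 3.113, -0.0]
wrist_force: [-0.1, 0.7, -2.4]
width: 0.214
grip_force: 79.3
```

Request:
{"api": "drive_tool", "payload": {"rows": [[0,0,0,0,0,0,0],[0,0,0,0,0,0,0],[0,0,0,0,0,0,0],[0,0,0,0,0,0,0],[0,0,0,0,0,0,0],[0,0,0,0,0,0,0],[0,0,0,0,0,0,0],[0,0,0,0,0,0,0]]}}

```text
time: 26.53
tool_pos: [0.5927, -0.2654, 0.1047]
tcp_rot: [-0.418, -3.114, -0.0]
wrist_force: [-0.2, -0.2, -2.0]
width: 0.217
grip_force: 79.3
```

```bash
python3 m.py | grep -v wheel; python3 - <<'E'
from h import *
for n in('top','scene'):
    p=read_camera(n);print(n,[(k,[[int(v) for v in m['bbox']] for m in masks_of(p,k)[:3]]) for k in('lid','knife','cup_a','glaze_jar')])
E
```

```text
26.5333 [ 0.59270537 -0.26539504  0.10466111] [-4.17700359e-01 -3.11366016e+00 -1.71464992e-05] 79.28213596343994
yaw 74.71867168381058 tilt 0.002374542979145786
w 0.62 [114.5, 178.3, 456.1, 346.1] ((590.4642333984375, -264.39788818359375), (151.66751098632812, 91.63353729248047), 74.70722961425781)
t 0.77 [373.1, 172.4, 409.4, 210.9] ((595.97705078125, -230.58941650390625), (82.36377716064453, 94.28063201904297), 75.71290588378906)
t 0.19 [165.7, 165.3, 248.3, 194.6] ((697.6702270507812, 228.97605895996094), (208.5089111328125, 75.26287841796875), 84.37557983398438)
s 0.93 [121.8, 201.3, 192.5, 236.0] ((593.0971069335938, -266.55706787109375), (156.4826202392578, 96.12734985351562), 75.26203918457031)
side x -0.05 [532, 532, 531, 530, 495, 456, 513, 514, 394, 296, 302, 296, 299, 297, 293, 294, 310]
side x 0.0 [551, 549, 547, 546, 537, 441, 513, 528, 426, 300, 312, 305, 304, 309, 301, 306, 297]
side x 0.05 [562, 558, 558, 558, 551, 411, 512, 546, 445, 309, 332, 329, 323, 335, 330, 327, 310]
end 1 [551, 390, 252, 213, 213, 230, 356, 486, 531, 409, 217, 217, 214, 210, 209, 212, 213, 216, 217, 220, 219]
end -1 [514, 504, 325, 289, 297, 329, 489, 517, 490, 305, 227, 227, 226, 223, 220, 220, 217, 216, 214, 267, 342]
top [('lid', [[166, 163, 248, 193]]), ('knife', [[227, 261, 240, 343], [136, 280, 188, 306], [348, 271, 374, 331]]), ('cup_a', [[307, 189, 339, 220], [297, 159, 330, 185]]), ('glaze_jar', [[98, 234, 135, 261], [226, 262, 236, 342]])]
scene [('lid', [[318, 215, 413, 254]]), ('knife', [[368, 195, 420, 209], [329, 168, 336, 218], [216, 169, 230, 203]]), ('cup_a', [[231, 221, 261, 250], [229, 191, 257, 221]]), ('glaze_jar', [[425, 198, 460, 241], [228, 252, 263, 292]])]
```

The stencil is centred, level and about 12 mm above the rim. The lid is open, and the knife, cups and jar are unchanged. I'm handing the job in.

```bash
python3 -c "
from workcell import workorder
print(workorder.finish_job())"
```

```text
the job is handed in; nothing more can be done
None
```

I handed the job in at about 27 s of robot time (no verdict came back): the knife opened the lid to about 100° and lies released on the table, and the gripper holds the stencil level and centred to about 2 mm, roughly 12 mm above the dish rim.

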